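Index the drilling jig three notches and lock it

TASK

Move the drilling jig on to its next hole position: press its sprung lever all the way down exactly three times, letting it come fully back up after each press, so that the carriage moves on three notches. Then take the locking pin out of its stand and put it down through the eye of the carriage's lug into the hole beneath it, until its collar sits on the lug, and let go. Leave the other things on the bench where they lie.

Things in the scene. Friction and masses are not known exactly. Their poses are not given: they have to be found in the camera images.
- jig: Indexing drilling jig fixed to the bench. Origin on the bench: x across it (away from the robot at yaw 0), y along it, the way the carriage moves on. Base plate x -45..70, y -120..150, 15 mm high. Lever pivot at (0, -60, 88) mm between grey side plates (x -25..25, y -86..-30), 101 mm high; drill-bush arm (x 14..70, y 108..132), 101 mm high; dark index bar with the lock hole on the robot's side.
- index_lever (a joint): The sprung lever: arm with black grip 75 x 28 x 16 mm pointing along the jig's -y. Radians: 0 at rest, grip rising 0.25 rad above level; 0.44 pressed down on its stop, 0.19 rad below level. Takes about 4 N at the grip, then meets its hard stop; springs back in 0.5 s. Each full press pushes the carriage one 12 mm notch by a ratchet, which engages anew only once the lever is back up.
- lever_press (a point): Point on the top face of the lever's grip, 120 mm from the pivot; press here. It moves with the lever: 126 mm above the bench with the lever up, about 73 mm with it down, and stays within 10 mm in the horizontal.
- carriage (a joint): Aluminium carriage with a steel workpiece on it, sliding along the jig's +y. Metres: starts at 0 to 0.002, then 0.012, 0.024, 0.036 after one, two, three presses (a fourth would take it to 0.048, too far). Friction holds it where it is left.
- lug_eye (a point): Centre of the eye in the carriage's steel lug, on the lug's top face, 63 mm above the bench. The lug is 12 mm thick, sticks out on the robot's side over the index bar and moves with the carriage. The eye is vertical, 17 mm in diameter, chamfered.
- lock_hole (a point): Centre of the mouth of the single vertical hole in the top face of the index bar (dark steel, 44 x 102 mm, 40 mm high): 40 mm above the bench, 17 mm in diameter, open down to the bench. The eye stands straight over it when the carriage is at 0.036.
- pin: Plain steel locking pin, 100 mm long, 90 g, starting upright in its stand. Origin at the centre of its lower end, z along the pin towards its head. Shank 12 mm in diameter and 52 mm long with the lowest 9 mm tapered; collar 24 mm in diameter from 52 to 58 mm; round dark grip 18 mm in diameter from 58 to 100 mm. Fully home in the jig its lower end is 11 mm above the bench.
- pin_stand: Dark steel block 60 x 60 x 60 mm, fixed, with a vertical 15 mm hole through its middle in which the pin stands, its collar on the block. Origin at the centre of the underside.
- masking_tape: Bystander: roll of masking tape, 100 mm across, 25 mm high, lying flat; origin at the centre of its underside.
- spanner: Bystander: adjustable spanner, 202 mm long, 11 mm high; origin under its middle.
- torch: Bystander: dark hand torch, 121 mm long, 34 mm high, lying; origin under its middle.
Mind the look-alikes: they are no part of the job. Leave any red look-alike of the pin alone.

How it is judged:
By the outcome, as a careful person would: the job done as asked, in the order asked, and still so for the second after the job is handed in, with the robot touching nothing.
It also fails if it takes over 64 s, if anything falls off the work surface, if the arm or the gripper's body presses on something with over 40 N, if the wrist force passes 120 N, or if a joint passes its speed limit or range.

ROBOT

A 6-joint arm with a two-finger parallel gripper is mounted at the origin on a cart in front of the work surface, level with it; the furniture and walls round the work are solid. World frame = base frame: x ahead of the robot, y to its left, z up, the work surface at z = 0. Lengths are in m, angles in rad, forces in N, time in s.
With the tool pointing down it reaches from about 0.35 to 0.875 m from the base axis. Payload 15.5 kg.
Tool frame: the origin (TCP) lies midway between the tips of the shut fingers; the grasp point (between the pads) lies tcp_to_grasp behind it (tcp_to_grasp is the distance from the TCP to the grasp point, in m); z points along the fingers, y is the line along which they close (so a half turn about z gives the same grasp; the last joint's range is limited). The gripper opens to 85 mm and grips with 20 to 120 N. Pads are 22 mm wide; open, the fingers measure 114 mm over their backs; the gripper's body (76 mm by 85 mm) begins 54 mm behind the grasp point. The pads swing forward as they close: fully open they stand 13 mm farther back than shut.
Start: joints at [1.115, 0.494, 1.345, -0, 1.302, -0.096], TCP at [0.22, 0.585, 0.231] pointing down, gripper open.
Joint ranges: [-2.91, 2.91], [-0.82, 2.16], [0.22, 2.67], [-1.22, 4.37], [0.12, 2.79], [-3.08, 3.08]. Speed limits (rad/s): [1.89, 1.89, 2.57, 3.01, 3.01, 3.01].

INTERFACE

Orientations are given as a unit quaternion [w, x, y, z].
In Python, from cell import * gives the robot as it stands. Calls block until the motion is done:
- move_pose(position, orientation): joint-space move of the TCP to a pose.
- move_l(position, orientation=None, v=0.15): straight line of the TCP; orientation=None keeps the orientation; v is the mean speed in m/s.
- movej(angles): joint-space move.
- set_gripper(opening, f_grip=None): finger opening in m; f_grip is the grip in N (None keeps the last); returns when the fingers have stopped.
- dwell(seconds).
- inverse_kinematics(position, orientation): joint angles nearest the present ones, or None.
- get_obs(): the state.
- read_camera(name): name is "side" or "top"; returns a dict with "image" (384x512x3 uint8, blue, green, red), "fx", "fy", "cx", "cy" (pixels), "camera_from_world" (4x4, takes a point from world to camera coordinates). Camera axes: x right, y up, looking along -z (the intrinsics and any distortion apply to the point x, -y, -z); pixel columns grow to the right and rows downward; lengths in m; the calibration is good to about 2 mm. A picture is of the moment at which its call begins. There is no depth.
A pose or a line that the arm cannot do raises IKError and nothing moves.
- close_job(): hands the job in; it is judged then, once.
The state is a dict: "t": time; "qpos": joint angles; "qd": joint speeds; "tau": joint torques, N m; "tool_pos": TCP position; "orientation": TCP orientation; "wrist_force": force on the tool from outside, world axes, zero at the start; "ft_torque": the same for the moment, N m; "finger_gap": finger opening in m; "gripper_force": force on a finger pad.
Only numpy, scipy, OpenCV 4.12 (cv2) and the standard library are available. Lean on these libraries where they do the work, as an engineer would, in place of code of your own. Each camera call takes 0.05 s, during which the arm holds its last target. There are 200 camera calls.

## Working session

There is one attempt and no reset: what is moved stays moved. The work goes in short steps, each a Python script; the robot and the scene stay as the last script left them, time stands still between calls to the robot, and variables do not carry over. Pictures are saved under pics/ and viewed, at most 10 in all, crops included, and the job is handed in when it is done.

```bash
ls; mkdir -p pics; python3 - <<'E'
from cell import *
import cv2,numpy as np
o=get_obs();print({k:np.round(v,3) for k,v in o.items()})
for n in("top","side"):
    c=read_camera(n);cv2.imwrite(f"pics/{n}0.png",c["image"]);print(n,{k:(np.round(v,4).tolist()) for k,v in c.items() if k!="image"})
    np.savez(f"{n}0.npz",**c)
try: print(tcp_to_grasp)
except Exception as e: print(e)
E
```

```text
pics
{'t': np.float64(0.0), 'qpos': array([ 1.115,  0.494,  1.346, -0.   ,  1.302, -0.095]), 'qd': array([-0.   ,  0.001,  0.   ,  0.   ,  0.001,  0.001]), 'tau': array([-4.0000e-03, -8.8218e+01, -3.8386e+01, -0.0000e+00,  1.0000e-02,
       -0.0000e+00]), 'tool_pos': array([0.22 , 0.585, 0.231]), 'orientation': array([-0.   ,  0.179,  0.984, -0.001]), 'wrist_force': array([ 0.49 , -0.817,  0.752]), 'ft_torque': array([ 0.041,  0.005, -0.016]), 'gripper_force': np.float64(0.0), 'finger_gap': np.float64(0.085)}
top {'fx': 382.2365, 'fy': 382.2365, 'cx': 256.6082, 'cy': 189.6972, 'camera_from_world': [[-0.0058, -0.9999, 0.0117, 0.0134], [0.9955, -0.0047, 0.0942, -0.5851], [-0.0942, 0.0122, 0.9955, -1.2525], [0.0, 0.0, 0.0, 1.0]]}
side {'fx': 368.5501, 'fy': 368.5501, 'cx': 257.2879, 'cy': 191.9274, 'camera_from_world': [[-0.9574, -0.2887, -0.0079, 0.5542], [0.1219, -0.4286, 0.8953, -0.1697], [-0.2619, 0.8561, 0.4455, -1.1102], [0.0, 0.0, 0.0, 1.0]]}
0.0187
```

View pics/top0.png

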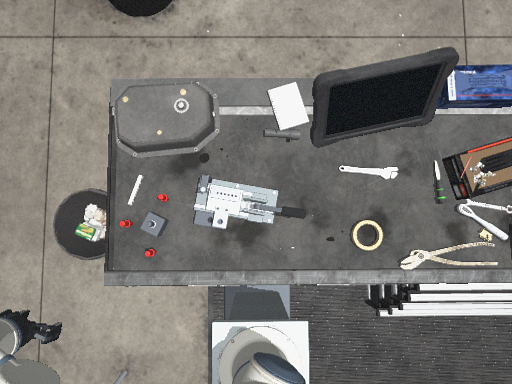

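View pics/side0.png

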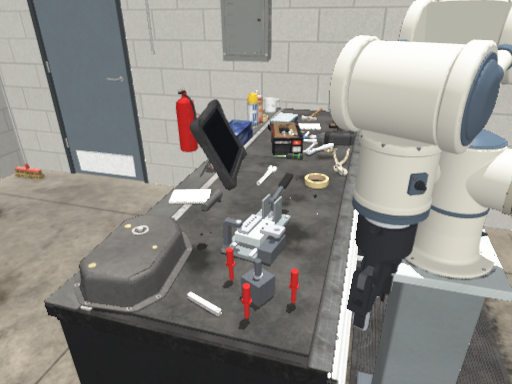

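The top view shows the jig at about (237,202) with its grip at (292,212). The pin stand is at (153,224), with red look-alikes at (163,197), (125,223) and (150,253). I'll zoom in on both views to measure.

```bash
python3 - <<'E'
import cv2,numpy as np
a=cv2.imread("pics/top0.png")[165:265,115:315];cv2.imwrite("pics/topz.png",cv2.resize(a,None,fx=4,fy=4,interpolation=cv2.INTER_CUBIC))
a=cv2.imread("pics/side0.png")[165:325,190:310];cv2.imwrite("pics/sidez.png",cv2.resize(a,None,fx=3.75,fy=3.75,interpolation=cv2.INTER_CUBIC))
E
```

```text
(no output)
```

View pics/topz.png

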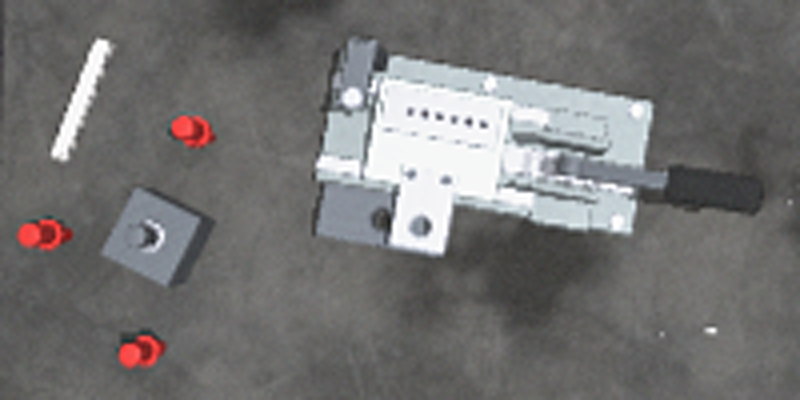

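View pics/sidez.png

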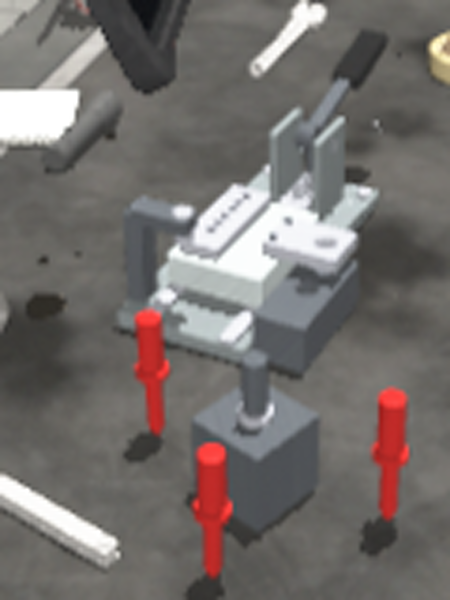

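```bash
cat > h.py <<'E'
import numpy as np,cv2
def ray(c,u,v,z):
    T=c["camera_from_world"];R=T[:3,:3];C=-R.T@T[:3,3]
    d=R.T@np.array([(u-c["cx"])/c["fx"],-(v-c["cy"])/c["fy"],-1]);return (C+d*(z-C[2])/d[2])[:2]
def proj(c,p):
    q=c["camera_from_world"]@np.append(p,1);return np.array([c["cx"]-c["fx"]*q[0]/q[2],c["cy"]+c["fy"]*q[1]/q[2]])
E
python3 - <<'E'
from h import *
from scipy.optimize import least_squares
t=dict(np.load("top0.npz"));s=dict(np.load("side0.npz"))
T=lambda x,y,z:ray(t,115+(x+.5)/4-.5,165+(y+.5)/4-.5,z)
S=lambda x,y,z:ray(s,190+(x+.5)/3.75-.5,165+(y+.5)/3.75-.5,z)
P=lambda n,p:print(n,np.round(p,4))
P("eye T",T(421,226,.063));P("eye S",S(327,242,.063))
P("hole T",T(380,219,.040))
P("pinhead T",T(136,236,.108));P("pinhead S",S(257,357,.108));P("collar T",T(150,236,.066));
P("collar S",S(255,412,.066))
st=[T(*p,.06) for p in((142,188),(203,219),(172,285),(103,253))];P("stand",np.array(st));P("standc",np.mean(st,0))
P("red T",np.array([T(182,127,.1),T(29,236,.1),T(129,355,.1)]))
P("red S",np.array([S(148,315,.1),S(211,450,.1),S(392,395,.1)]))
# jig: base corners
b={(.07,-.12):T(652,99,.015),(-.045,-.12):T(632,234,.015)}
for k,v in b.items():P(k,v)
P("base S (-45,-120)",S(380,190,.015))
P("grip ends T",np.array([T(666,183,.115),T(762,193,.138)]))
P("grip S",np.array([S(375,35,.14),S(345,75,.115)]))
P("index bar corner T",np.array([T(313,235,.04),T(320,180,.04)]));P("barS",S(303,322,.04))
E
```

```text
eye T [0.4805 0.1299]
eye S [0.4784 0.1302]
hole T [0.4868 0.1655]
pinhead T [0.4735 0.3468]
pinhead S [0.4714 0.3461]
collar T [0.4737 0.3469]
collar S [0.4721 0.3495]
stand [[0.5125 0.3557]
 [0.4872 0.3061]
 [0.4344 0.33  ]
 [0.4604 0.3859]]
standc [0.4736 0.3444]
red T [[0.5587 0.3147]
 [0.474  0.4321]
 [0.3817 0.3525]]
red S [[0.5596 0.3116]
 [0.4748 0.4303]
 [0.3821 0.3497]]
(0.07, -0.12) [ 0.5872 -0.061 ]
(-0.045, -0.12) [ 0.4735 -0.0429]
base S (-45,-120) [ 0.4712 -0.0435]
grip ends T [[ 0.5121 -0.0644]
 [ 0.5032 -0.1357]]
grip S [[ 0.4938 -0.1073]
 [ 0.5121 -0.0678]]
index bar corner T [[0.474  0.2203]
 [0.5191 0.215 ]]
barS [0.477  0.2085]
```

Both views agree within about 2 mm: eye (0.480, 0.130), hole (0.487, 0.1655), pin (0.473, 0.347), jig yaw about -0.158 and origin (0.537, 0.0685). That puts the press point near (0.509, -0.106). I'll do the first press with force monitoring.

```bash
cat >> h.py <<'E'
from cell import *
def down(deg):
    f=np.radians((deg+90)/2);return [0,np.cos(f),np.sin(f),0]
PX,PY=.5092,-.1058
def press():
    log=[]
    move_l([PX,PY,.082],v=.12)
    f0=get_obs()["wrist_force"][2];z=.082
    while z>.066:
        z-=.0015;move_l([PX,PY,z],v=.05);o=get_obs();log.append((round(o["tool_pos"][2],4),round(o["wrist_force"][2],1)))
        if o["wrist_force"][2]>25:break
    dwell(.1);move_l([PX,PY,.142],v=.2);dwell(.65)
    print(f0,log,get_obs()["wrist_force"],get_obs()["t"])
def snap(n,name):
    c=read_camera(n);cv2.imwrite(f"pics/{name}.png",c["image"]);np.savez(name+".npz",**c);return c
E
python3 - <<'E'
from h import *
q=down(-9)
set_gripper(0)
move_pose([PX,PY,.2],q);print(get_obs()["t"],get_obs()["tool_pos"])
move_l([PX,PY,.142]);print(get_obs()["wrist_force"])
press()
a=snap("top","t1")["image"];b=cv2.imread("pics/top0.png")
f=lambda i,x:cv2.resize(i[160:240,180:330],None,fx=x,fy=x,interpolation=cv2.INTER_CUBIC)
s=snap("side","s1")["image"][165:265,190:310]
cv2.imwrite("pics/c1.png",np.hstack([cv2.resize(f(a,1),(480,300),interpolation=cv2.INTER_CUBIC)[:,:440],cv2.resize(s,(360,300),interpolation=cv2.INTER_CUBIC)]))
E
```

```text
3.5167 [ 0.50939509 -0.10522015  0.20004591]
[-0.27038342 -0.54657451  0.29585422]
2.7792694822974733 [(np.float64(0.081), np.float64(3.1)), (np.float64(0.0791), np.float64(3.8)), (np.float64(0.0774), np.float64(2.9)), (np.float64(0.0759), np.float64(3.6)), (np.float64(0.0751), np.float64(19.6)), (np.float64(0.0746), np.float64(42.8))] [-0.06276405  0.52164541  0.24913734] 7.4417
```

View pics/c1.png

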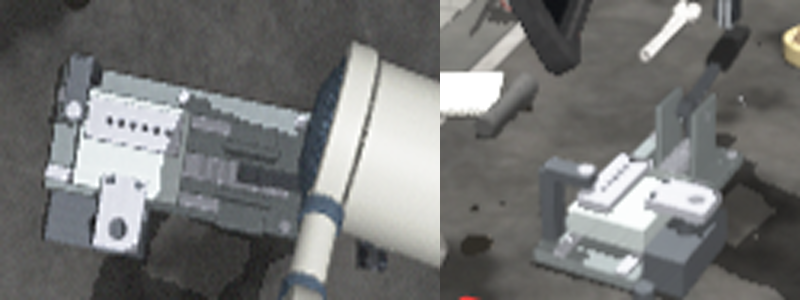

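The lever hit its stop at z≈0.075, and the lug moved about 10 mm (eye now at about (217,231.5)), so that was one notch. Now the other two presses, with a check afterwards.

```bash
python3 - <<'E'
from h import *
press();press()
move_l([PX,PY,.2],v=.2)
a=snap("top","t3")["image"];s=snap("side","s3")["image"]
cv2.imwrite("pics/c3.png",np.hstack([cv2.resize(a[165:265,180:280],(400,400),interpolation=cv2.INTER_CUBIC),cv2.resize(s[200:300,190:290],(400,400),interpolation=cv2.INTER_CUBIC)]))
E
```

```text
1.979517966348115 [(np.float64(0.0809), np.float64(2.7)), (np.float64(0.0791), np.float64(3.7)), (np.float64(0.0774), np.float64(3.4)), (np.float64(0.0759), np.float64(3.1)), (np.float64(0.0751), np.float64(19.5)), (np.float64(0.0746), np.float64(41.0))] [ 0.32316654  0.22485424 -0.10841412] 10.9333
1.8330111895027479 [(np.float64(0.0809), np.float64(2.7)), (np.float64(0.0791), np.float64(4.1)), (np.float64(0.0774), np.float64(3.3)), (np.float64(0.0759), np.float64(3.7)), (np.float64(0.0751), np.float64(19.9)), (np.float64(0.0746), np.float64(41.8))] [ 0.24428114  0.39418549 -0.40592274] 14.325
```

View pics/c3.png

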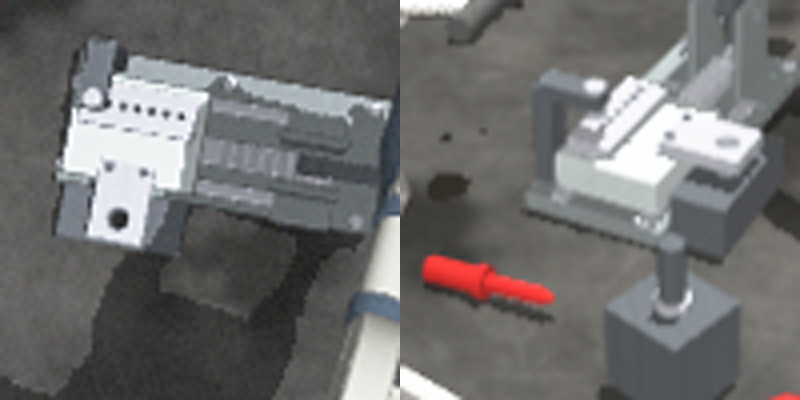

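Three notches are in. The eye is at crop (119,219), with dark bore under it. However, one red look-alike is now lying down at side-crop (485,280), and it was upright at the start. I need to see the state of all three and work out why it fell.

```bash
python3 - <<'E'
from h import *
im=lambda n:cv2.imread(f"pics/{n}.png")
r=lambda a:cv2.resize(a,(400,300),interpolation=cv2.INTER_CUBIC)
cv2.imwrite("pics/cmp.png",np.vstack([np.hstack([r(im("t1")[180:270,115:235]),r(im("s1")[225:330,180:320])]),np.hstack([r(im("t3")[180:270,115:235]),r(im("s3")[225:330,180:320])])]))
print(get_obs()["qpos"],get_obs()["t"])
E
```

```text
[-3.19708514e-01  3.83786094e-01  1.64353525e+00 -6.10633442e-06
  1.11534522e+00 -1.62631548e-01] 14.8667
```

View pics/cmp.png

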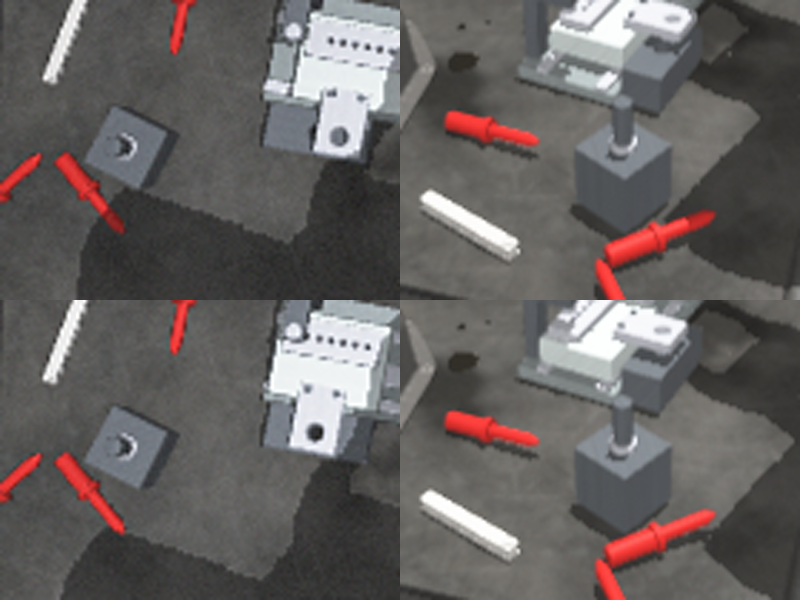

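All three red pins have fallen, each in a different direction. The tool never came below 0.2 m near them and they are only 0.1 m tall, so they toppled by themselves from standing on their tips. I'll leave them alone. The real pin is still upright in its stand, so I'll grip it at its dark handle.

```bash
python3 - <<'E'
from h import *
t=dict(np.load("t3.npz"));s=dict(np.load("s3.npz"))
print("eye",ray(t,209.4,219.4,.063),ray(s,271.6,235.1,.063))
x,y=.4725,.3465
q=down(45)
move_pose([x,y,.2],q);set_gripper(.05,40)
move_l([x,y,.0715],v=.15);print(get_obs()["wrist_force"],get_obs()["tool_pos"])
set_gripper(0,40);o=get_obs();print(o["finger_gap"],o["gripper_force"],o["wrist_force"],o["tool_pos"])
move_l([x,y,.18],v=.12)
E0=[.486,.1655]
move_pose([*E0,.16],down(81));o=get_obs();print(o["finger_gap"],o["tool_pos"],o["wrist_force"],o["t"])
dwell(.3)
a=snap("top","t4")["image"];b=snap("side","s4")["image"]
cv2.imwrite("pics/c4.png",np.hstack([cv2.resize(a[180:260,170:250],(400,400),interpolation=cv2.INTER_CUBIC),cv2.resize(b[170:270,220:320],(400,400),interpolation=cv2.INTER_CUBIC)]))
E
```

```text
eye [0.48628694 0.16368261] [0.48518358 0.16548014]
[ 0.20776442 -0.73166075  0.46439169] [0.47293084 0.34678996 0.07226531]
0.017003470316641626 38.83206903934479 [ 0.25157611 -0.08356062  6.46321509] [0.47290089 0.34674158 0.07222696]
0.01699245194793905 [0.48609733 0.16597275 0.15984318] [-0.3248988   0.38313932 -1.20940091] 20.4583
```

View pics/c4.png

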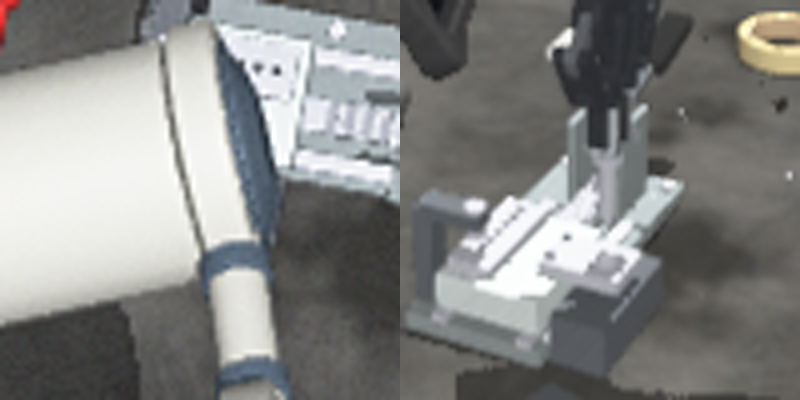

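The side view shows the pin hanging upright in the grip, with its tip at about (605,228) directly above the eye at (606,265). I'll lower it to just above the lug and recheck the tip against the eye from there.

```bash
python3 - <<'E'
from h import *
s=dict(np.load("s4.npz"))
print("tip",ray(s,270.9,226.6,.0958),"eye",ray(s,271.1,235.9,.063), "proj tip", proj(s,[.4861,.166,.0958]))
move_l([.486,.1655,.136],v=.1);dwell(.2);o=get_obs();print(o["tool_pos"],o["wrist_force"],o["t"])
b=snap("side","s5")["image"]
cv2.imwrite("pics/c5.png",cv2.resize(b[195:255,240:300],(600,600),interpolation=cv2.INTER_CUBIC))
E
```

```text
tip [0.48576572 0.1722686 ] eye [0.48549829 0.16993708] proj tip [271.35108993 225.46552168]
[0.48631773 0.16556568 0.1365266 ] [-0.44022649  0.42912058 -1.71269773] 21.45
```

View pics/c5.png

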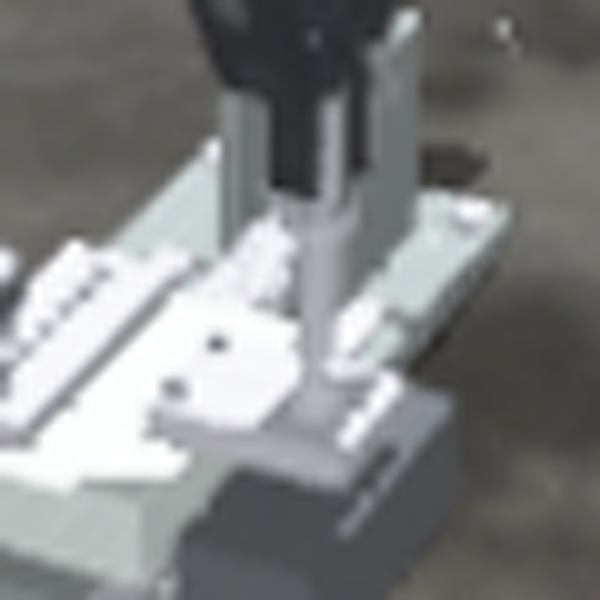

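The shank axis is at crop column 318 (u≈271.4), which lines up with the eye (u≈271.1–271.6). I'll insert it step by step and stop if the force rises.

```bash
python3 - <<'E'
from h import *
x,y=.4862,.165;z=.134
f0=get_obs()["wrist_force"];log=[]
while z>.0725:
    z-=.003 if z>.080 else .001
    move_l([x,y,z],v=.05);o=get_obs();d=o["wrist_force"]-f0;log.append((round(o["tool_pos"][2],4),*np.round(d,1)))
    if np.linalg.norm(d)>10:break
print(*log[::3],log[-2:],o["tool_pos"],o["finger_gap"],o["t"],sep="\n")
E
```

```text
(np.float64(0.1307), np.float64(-0.1), np.float64(0.0), np.float64(0.8))
(np.float64(0.1218), np.float64(-0.5), np.float64(0.7), np.float64(0.5))
(np.float64(0.1128), np.float64(-0.1), np.float64(0.9), np.float64(0.9))
(np.float64(0.1038), np.float64(-0.9), np.float64(0.7), np.float64(0.8))
(np.float64(0.0948), np.float64(-0.2), np.float64(0.3), np.float64(0.1))
(np.float64(0.0858), np.float64(-0.2), np.float64(0.7), np.float64(0.1))
(np.float64(0.079), np.float64(-0.3), np.float64(0.6), np.float64(0.4))
(np.float64(0.076), np.float64(-0.7), np.float64(1.2), np.float64(0.2))
[(np.float64(0.0752), np.float64(-2.4), np.float64(1.7), np.float64(6.6)), (np.float64(0.075), np.float64(-5.6), np.float64(-0.6), np.float64(25.4))]
[0.48642189 0.16506918 0.07498512]
0.017134041997492015
27.5
```

The pin slid in freely and its collar touched down at TCP z=0.075, where 0.0752 was expected. I'll release it, retreat and check.

```bash
python3 - <<'E'
from h import *
move_l([.4862,.165,.0755],v=.05)
set_gripper(.04);dwell(.2)
move_l([.4862,.165,.2],v=.12)
move_pose([.3,.45,.25],down(60));dwell(.3)
a=snap("top","t6")["image"];b=snap("side","s6")["image"];print(get_obs()["t"],get_obs()["wrist_force"])
cv2.imwrite("pics/c6.png",np.hstack([cv2.resize(a[165:265,180:280],(400,400),interpolation=cv2.INTER_CUBIC),cv2.resize(b[170:270,220:320],(400,400),interpolation=cv2.INTER_CUBIC)]))
E
```

```text
31.1917 [-0.03341987 -0.71964681 -0.71253172]
```

View pics/c6.png

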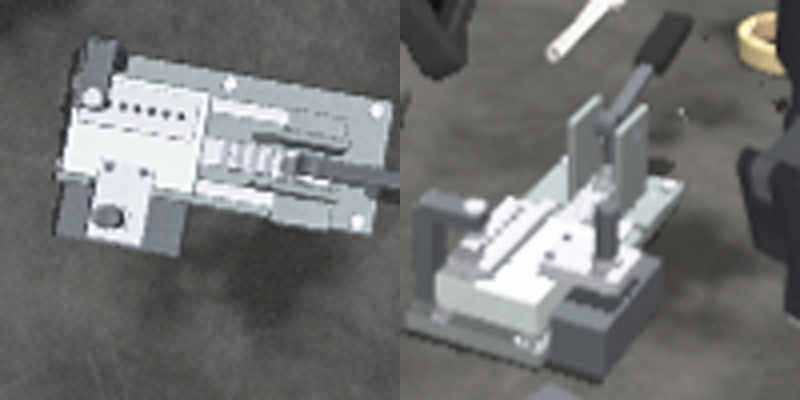

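The pin stands upright in the lug (side crop (607,230)) with its collar on the lug, the lever is back up and the arm is clear. I'll hand in the job.

```bash
python3 -c "
from cell import *
print(close_job())"
```

```text
the job is handed in; nothing more can be done
None
```

I pressed the lever three times, set the locking pin home through the lug with its collar seated, released it, and handed the job in at about 31 s; the three red look-alike pins had all fallen over by the first check after the start, apparently on their own, since the tool's planned path stayed well above them, though I have no picture of them falling.

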